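# Pack the L-shaped basket covers into the dishwasher caddy

## Task

Put away both blue L-shaped basket covers in the open white caddy: turn them head to tail so that they fit together and both lie flat on the caddy's floor, with neither on top of the other or on the rim. Leave the square grey cover where it is, and let go of everything at the end.

Things in the scene. Friction and masses are not known exactly. Their poses are not given: they have to be found in the camera images.
- caddy: shallow white plastic caddy, fixed to the worktop. Origin: centre of its underside, z up. Outside 176 mm along x, 108 mm along y; rim 25 mm high. Walls and floor 5 mm thick: inside 166 x 98 mm. Its rigid lid is fixed raised on the short +x rim, leaning outwards 35 degrees from upright, top edge 160 mm high and 190 mm from the origin.
- caddy_in (a point): centre of the caddy's inner floor, 5 mm above the worktop, axes as the caddy's. The covers fit with about 10 mm to spare all round: one with its origin at x -27, y -22 mm and its axes along these, the other at x +27, y +22 mm, turned half round.
- cover_a: one of two identical blue L-shaped covers, 8 mm thick, flat, 90 g. Origin: underside, below the middle of its upright tab (40 mm along x, 12 mm thick along y, top 65 mm above the underside). x runs along the long leg to its free end, y towards the foot, z up. Long leg: x -46 to +56, y -17 to +17 mm. Foot: x -46 to -12, y +17 to +59 mm. The two fit head to tail; either may take either place.
- cover_b: one of two identical blue L-shaped covers, 8 mm thick, flat, 90 g. Origin: underside, below the middle of its upright tab (40 mm along x, 12 mm thick along y, top 65 mm above the underside). x runs along the long leg to its free end, y towards the foot, z up. Long leg: x -46 to +56, y -17 to +17 mm. Foot: x -46 to -12, y +17 to +59 mm. The two fit head to tail; either may take either place.
- square_cover: square grey plastic cover, 72 x 72 x 8 mm, with the same kind of tab (40 x 12 mm, 65 mm high along its x) at its middle; it belongs elsewhere and must stay put. Origin: centre of its underside.
Not all that is in view belongs to the job. What is shaped like the cover_a but pink or yellow is not meant.

How it is judged:
By the outcome, as a careful person would: the job done as asked, in the order asked, and still so for the second after the job is handed in, with the robot touching nothing.
It also fails if it takes over 64 s, if anything falls off the work surface, if the arm or the gripper's body presses on something with over 40 N, if the wrist force passes 120 N, or if a joint passes its speed limit or range.

## Robot

A 7-joint arm with a two-finger parallel gripper is mounted at the origin on the work surface. World frame = base frame: x ahead of the robot, y to its left, z up, the work surface at z = 0. Lengths are in m, angles in rad, forces in N, time in s.
With the tool pointing down it reaches from about 0.425 to 0.925 m from the base axis. Payload 6.8 kg.
Tool frame: the origin (TCP) lies midway between the tips of the shut fingers; the grasp point (between the pads) lies 19 mm behind it; z points along the fingers, x is the direction in which the jaws open and shut, and the axes are right-handed (so a half turn about z gives the same grasp; the last joint's range is limited). The gripper opens to 85 mm and grips with 20 to 120 N. Pads are 22 mm wide; open, the fingers measure 114 mm over their backs; the gripper's body (76 mm by 85 mm) begins 54 mm behind the grasp point. The pads swing forward as they close: fully open they stand 13 mm farther back than shut.
Start: joints at [1.093, 0.477, 0.022, 1.555, -0.011, 1.109, -0.083], TCP at [0.244, -0.629, 0.231] pointing down, gripper open.
Joint ranges: [-2.96, 2.96], [-0.34, 2.1], [-1.41, 1.46], [0.24, 2.44], [-1.37, 4.51], [0.17, 1.92], [-2.96, 2.96]. Speed limits (rad/s): [2.39, 2.39, 3.14, 3.14, 3.14, 3.14, 3.14].

## Interface

Orientations are given as a unit quaternion [x, y, z, w].
In Python, from cell import manip gives the robot as it stands. Calls block until the motion is done:
- manip.move_ptp(position, orientation): joint-space move of the TCP to a pose.
- manip.move_linear(position, rotation=None, vel=0.15, until_force=None): straight line of the TCP; rotation=None keeps the orientation; vel is the mean speed in m/s. With until_force (N) it stops when the force on the tool has changed by that much, and returns True; else False.
- manip.move_j(angles): joint-space move.
- manip.command_gripper(opening, effort=None): opening from 0.0 (shut) to 1.0 (fully open); effort is the grip in N (None keeps the last); returns when the fingers have stopped.
- manip.sleep(seconds).
- manip.inverse_kinematics(position, orientation): joint angles nearest the present ones, or None.
- manip.state(): the state.
- manip.snapshot(name): name is "side" or "top" or "wrist"; returns (picture, depth): 480x640x3 uint8, blue, green, red; 480x640 float32, m along the optical axis (not along the pixel's ray), 0 where there is no reading.
- manip.camera_info(name): a dict with "camera_matrix" (3x3 intrinsics, pixels), "pose" (4x4, takes a point from camera to world coordinates); the wrist camera has in their place "T_tool_cam" (4x4, takes a point from camera to tool coordinates, whose origin is the TCP and whose axes are the tool frame's). Camera axes: x right, y up, looking along -z (the intrinsics and any distortion apply to the point x, -y, -z); pixel columns grow to the right and rows downward; lengths in m; the calibration is good to about 2 mm. A picture is of the moment at which its call begins: read the wrist's pose just before it. camera_info takes no time and is no camera call.
A pose or a line that the arm cannot do raises manip.IKError and nothing moves.
- manip.job_done(): hands the job in, once; it reports no verdict.
The state is a dict: "time_s": time; "joint_positions": joint angles; "dq": joint speeds; "joint_torque": joint torques, N m; "eef_pos": TCP position; "ee_rot": TCP orientation; "force": force on the tool from outside, world axes, zero at the start; "wrist_torque": the same for the moment, N m; "gripper_width": opening from 0.0 (shut) to 1.0 (fully open).
Only numpy, scipy, OpenCV 4.12 (cv2) and the standard library are available. Lean on these libraries where they do the work, as an engineer would, in place of code of your own. Each camera call takes 0.05 s, during which the arm holds its last target.

## Working session

There is one attempt and no reset: what is moved stays moved. The work goes in short steps, each a Python script; the robot and the scene stay as the last script left them, time stands still between calls to the robot, and variables do not carry over. Pictures are saved under pics/ and viewed, and the job is handed in when it is done.

```bash
ls; mkdir -p pics; python3 - <<'E'
from cell import manip
import cv2, numpy as np
np.set_printoptions(precision=4,suppress=True)
for n in ("top","side"):
    p,d=manip.snapshot(n); cv2.imwrite(f"pics/{n}0.png",p); np.save(f"{n}0.npy",d)
    print(n,manip.camera_info(n))
print(manip.camera_info("wrist")); print(manip.state())
E
```

```text
pics
top {'camera_matrix': array([[469.0926,   0.    , 322.3954],
       [  0.    , 469.0926, 238.1632],
       [  0.    ,   0.    ,   1.    ]]), 'pose': array([[ 0.0089,  0.974 , -0.2265,  0.2992],
       [-1.    ,  0.0087, -0.0018, -0.1303],
       [ 0.0002,  0.2265,  0.974 ,  0.9607],
       [ 0.    ,  0.    ,  0.    ,  1.    ]])}
side {'camera_matrix': array([[607.781 ,   0.    , 311.8898],
       [  0.    , 607.781 , 237.7237],
       [  0.    ,   0.    ,   1.    ]]), 'pose': array([[-0.8804,  0.2711, -0.3892, -0.    ],
       [-0.4741, -0.526 ,  0.706 ,  0.7883],
       [-0.0133,  0.8061,  0.5916,  0.8006],
       [ 0.    ,  0.    ,  0.    ,  1.    ]])}
{'camera_matrix': array([[365.7526,   0.    , 320.0127],
       [  0.    , 365.7526, 241.5306],
       [  0.    ,   0.    ,   1.    ]]), 'T_tool_cam': array([[ 1.    , -0.0001, -0.0004,  0.0008],
       [-0.0002, -0.9644, -0.2644, -0.0667],
       [-0.0003,  0.2644, -0.9644, -0.1435],
       [ 0.    ,  0.    ,  0.    ,  1.    ]])}
{'time_s': 0.1, 'joint_positions': array([ 1.0929,  0.4778,  0.0223,  1.5564, -0.0115,  1.1093, -0.0831]), 'dq': array([ 0.0007, -0.0007,  0.0002, -0.001 ,  0.0011,  0.0008,  0.    ]), 'joint_torque': array([  0.005 , -59.7756,   1.6133, -28.1955,   0.0126,   0.005 ,
        -0.    ]), 'eef_pos': array([ 0.2438, -0.6289,  0.2304]), 'ee_rot': array([ 0.8251, -0.565 , -0.0007, -0.0004]), 'force': array([-0.509 , -0.2057, -0.0246]), 'wrist_torque': array([-0.0091,  0.0347, -0.0659]), 'gripper_width': 1.0030126973700966}
```

View pics/top0.png

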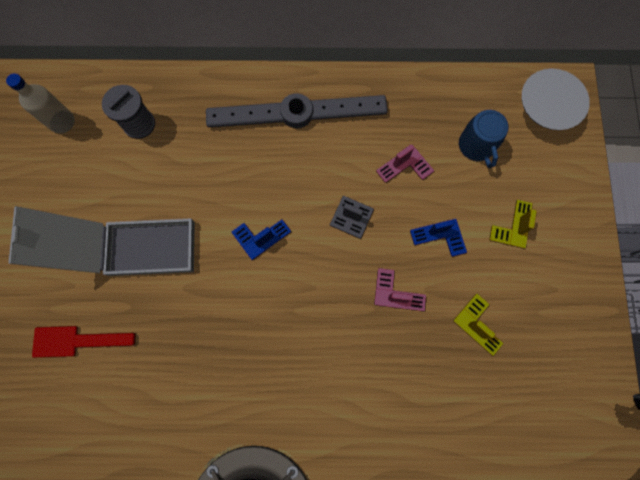

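View pics/side0.png

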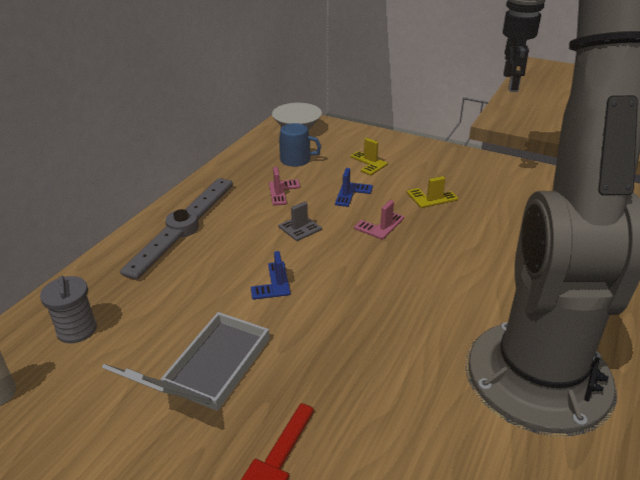

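```bash
cat > h.py <<'E'
from cell import manip
import cv2, numpy as np
from scipy.spatial.transform import Rotation as R
np.set_printoptions(precision=4,suppress=True)
def campose(n,st=None):
    i=manip.camera_info(n)
    if n!="wrist": return i["camera_matrix"],i["pose"]
    st=st or manip.state(); T=np.eye(4); T[:3,:3]=R.from_quat(st["ee_rot"]).as_matrix(); T[:3,3]=st["eef_pos"]
    return i["camera_matrix"],T@i["T_tool_cam"]
def snap(n):
    K,T=campose(n); p,d=manip.snapshot(n); return p,d,K,T
def rays(uv,K,T):
    uv=np.atleast_2d(uv).astype(float)
    c=np.c_[(uv[:,0]-K[0,2])/K[0,0],-(uv[:,1]-K[1,2])/K[1,1],-np.ones(len(uv))]
    return c@T[:3,:3].T
def onplane(uv,z,K,T):
    r=rays(uv,K,T); o=T[:3,3]; return o+r*((z-o[2])/r[:,2])[:,None]
def cloud(d,K,T):
    h,w=d.shape; v,u=np.mgrid[:h,:w]
    P=T[:3,3]+rays(np.c_[u.ravel(),v.ravel()],K,T)*d.ravel()[:,None]
    return P.reshape(h,w,3)
def proj(P,K,T):
    c=(np.atleast_2d(P)-T[:3,3])@T[:3,:3]; return np.c_[K[0,0]*c[:,0]/-c[:,2]+K[0,2],-K[1,1]*c[:,1]/-c[:,2]+K[1,2]]
def blue(p):
    h=cv2.cvtColor(p,cv2.COLOR_BGR2HSV); return cv2.inRange(h,(112,120,40),(128,255,255))
E
python3 - <<'E'
from h import *
p=cv2.imread("pics/top0.png"); d=np.load("top0.npy"); K,T=campose("top"); C=cloud(d,K,T)
m=blue(p); n,l,s,c=cv2.connectedComponentsWithStats(m)
for i in range(1,n):
    if s[i,4]<30: continue
    q=C[l==i]; print(i,s[i],c[i],"z pct",np.percentile(q[:,2],[2,25,50,75,98]))
    lo=q[q[:,2]<.02]; hi=q[(q[:,2]>.055)]
    print(" plate mean",lo.mean(0) if len(lo) else None,"top",hi.mean(0) if len(hi) else None,len(hi))
print("table z",[C[v,u] for u,v in((300,350),(200,180),(450,400))])
print("caddy floor",C[248,150],"rim",C[220,150],C[272,150],C[248,191])
crop=np.hstack([cv2.resize(p[200:280,215:305],None,fx=4,fy=4,interpolation=0),cv2.resize(p[200:280,395:485],None,fx=4,fy=4,interpolation=0)])
cv2.imwrite("pics/crop0.png",crop)
E
```

```text
1 [ 6 74 15 13 56] [11.9643 79.3929] z pct [0.1664 0.1685 0.1693 0.1704 0.1715]
 plate mean None top [0.7845 0.4575 0.1692] 56
12 [411 219  56  37 459] [440.976  235.2658] z pct [0.0047 0.0072 0.0084 0.0104 0.0661]
 plate mean [ 0.5248 -0.3747  0.0083] top [ 0.5381 -0.369   0.0639] 61
13 [232 220  59  39 362] [260.6685 236.2956] z pct [0.0042 0.0065 0.0078 0.0094 0.0656]
 plate mean [0.523  0.0008 0.0077] top [ 0.5121 -0.0153  0.0931] 31
table z [array([ 0.2935, -0.0858, -0.0007]), array([ 0.6514,  0.1391, -0.0051]), array([ 0.2012, -0.3802, -0.0018])]
caddy floor [0.4975 0.2306 0.0039] rim [ 0.5593  0.2382 -0.0015] [0.4445 0.22   0.0199] [0.4945 0.1399 0.022 ]
```

View pics/crop0.png

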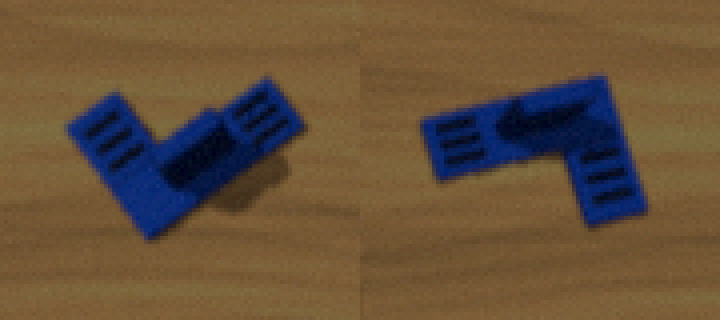

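Possible lookalikes: blue L (261,236), blue L (441,235), pink Ls (405,163) and (400,292), yellow Ls (515,225) and (478,325), blue mug (485,135), blue bottle cap (15,82). I choose the two blue Ls. The crop shows both are L-shaped, blue, lying flat and the right way up. Next, close looks with the wrist camera.

```bash
cat >> h.py <<'E'
def down(phi):
    x=np.array([np.cos(phi),np.sin(phi),0]); z=np.array([0,0,-1.]); return R.from_matrix(np.c_[x,np.cross(z,x),z]).as_quat()
E
python3 - <<'E'
from h import *
st=manip.state(); Rm=R.from_quat(st["ee_rot"]).as_matrix(); print("phi0",np.arctan2(Rm[1,0],Rm[0,0]))
def best(pos):
    c=[]
    for phi in np.arange(-np.pi,np.pi,np.pi/8):
        q=manip.inverse_kinematics(pos,down(phi))
        if q is not None: c.append((np.abs(np.array(q)-manip.state()["joint_positions"]).max(),phi))
    return min(c)
for k,pos in enumerate([(.54,-.34,.22),(.50,.12,.30)]):
    b=best(pos); print(b)
    manip.move_ptp(pos,down(b[1])); manip.sleep(.2)
    p,d,K,T=snap("wrist"); cv2.imwrite(f"pics/w{k}.png",p); np.savez(f"w{k}.npz",p=p,d=d,K=K,T=T); print(manip.state()["time_s"],manip.state()["eef_pos"])
E
```

```text
phi0 -1.2009758966076456
(np.float64(0.4142387339230705), np.float64(0.0))
1.8833 [ 0.5394 -0.341   0.2199]
(np.float64(0.43368363416619055), np.float64(0.7853981633974483))
3.8417 [0.5003 0.1193 0.2998]
```

View pics/w0.png

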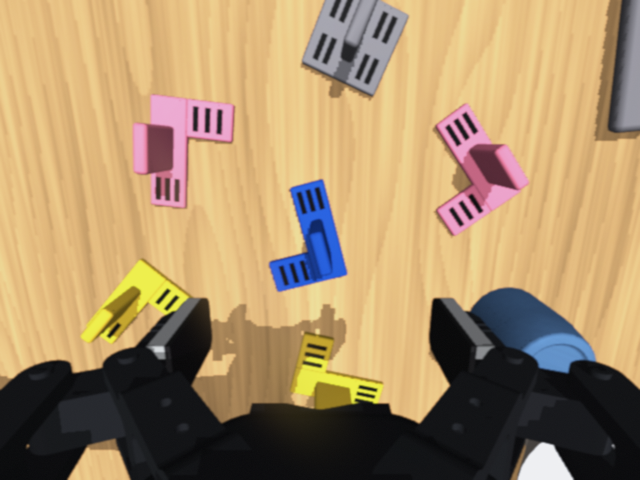

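View pics/w1.png

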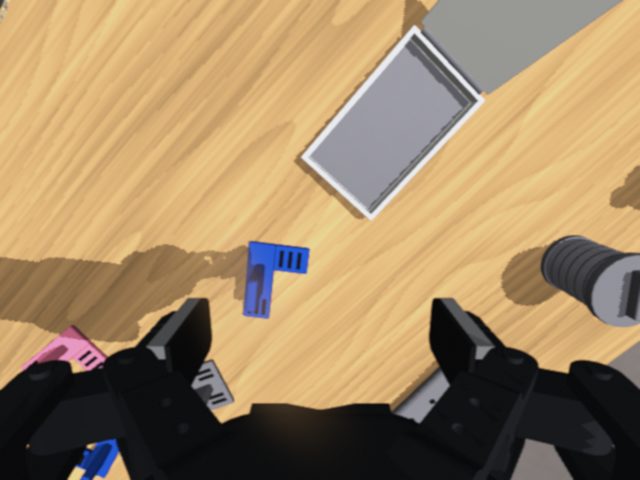

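w0 shows one blue cover at (310,235). w1 shows the other at (265,280), with the caddy rim corners near (302,156), (370,217), (482,100), (415,28).

```bash
cat >> h.py <<'E'
M6=np.array([[-46,-17],[56,-17],[56,17],[-12,17],[-12,59],[-46,59]])/1000.
def fit2(A,B):
    a,b=A-A.mean(0),B-B.mean(0); H=a.T@b
    th=np.arctan2(H[0,1]-H[1,0],H[0,0]+H[1,1]); c,s=np.cos(th),np.sin(th); Rt=np.array([[c,-s],[s,c]])
    t=B.mean(0)-Rt@A.mean(0); return t,th,np.linalg.norm(A@Rt.T+t-B,axis=1)
def lpose(cnt,K,T,z=.008,eps=3.5):
    ap=cv2.approxPolyDP(cnt,eps,True)[:,0]; W=onplane(ap,z,K,T)[:,:2]
    if len(ap)!=6: print("ncorner",len(ap),ap.tolist()); return None
    best=None
    for k in range(6):
        for S in (W,W[::-1]):
            t,th,e=fit2(M6,np.roll(S,k,0))
            if best is None or e.max()<best[2].max(): best=(t,th,e)
    return best
E
python3 - <<'E'
from h import *
for k in (0,1):
    f=np.load(f"w{k}.npz"); p,d,K,T=f["p"],f["d"],f["K"],f["T"]; C=cloud(d,K,T)
    print("table z",np.median(C[200:300,330:400,2]) if k else C[150,270])
    for c in cv2.findContours(blue(p),cv2.RETR_EXTERNAL,cv2.CHAIN_APPROX_NONE)[0]:
        if cv2.contourArea(c)<800: continue
        x,y,w,h=cv2.boundingRect(c); 
        if max(w,h)>140 or y>350: continue
        print(k,(x,y,w,h),lpose(c,K,T))
        m=np.zeros(p.shape[:2],np.uint8); cv2.drawContours(m,[c],-1,1,-1); q=C[m>0]; hi=q[(q[:,2]>.055)&(q[:,2]<.075)]
        print("  tab top mean",hi.mean(0),len(hi)," plate z",np.median(q[:,2]))
f=np.load("w1.npz"); p,K,T=f["p"],f["K"],f["T"]; C=cloud(f["d"],K,T)
hsv=cv2.cvtColor(p,cv2.COLOR_BGR2HSV); m=cv2.inRange(hsv,(0,0,185),(180,40,255))
for c in cv2.findContours(m,cv2.RETR_EXTERNAL,cv2.CHAIN_APPROX_NONE)[0]:
    if cv2.contourArea(c)<1500: continue
    r=cv2.minAreaRect(c); print(r)
    ap=cv2.approxPolyDP(c,8,True)[:,0]; print(ap.tolist()); W=onplane(ap,.025,K,T); print(W)
    if len(W)==4: print("ctr",W.mean(0),"sides",np.linalg.norm(W-np.roll(W,-1,0),axis=1))
print("rim z",C[187,337],"floor",C[130,390])
E
```

```text
table z [ 0.4912 -0.2835 -0.0004]
table z 0.0010310502932836252
ncorner 21 [[308, 249], [250, 242], [249, 263], [258, 264], [263, 271], [259, 312], [254, 314], [256, 282], [248, 283], [245, 314], [267, 316], [274, 269], [306, 269], [307, 255], [304, 272], [275, 269], [274, 262], [271, 269], [256, 245], [304, 248], [308, 253]]
1 (245, 242, 64, 75) None
  tab top mean [ 0.5165 -0.0072  0.0658] 269  plate z 0.009397191824530832
((391.65838623046875, 123.1754150390625), (103.27616119384766, 174.4348602294922), 43.53120040893555)
[[414, 25], [301, 156], [370, 219], [484, 100]]
[[0.4404 0.3142 0.025 ]
 [0.4494 0.1393 0.025 ]
 [0.5562 0.1447 0.025 ]
 [0.5476 0.3198 0.025 ]]
ctr [0.4984 0.2295 0.025 ] sides [0.1751 0.107  0.1753 0.1074]
rim z [0.5022 0.1436 0.0263] floor [0.5011 0.2308 0.006 ]
```

```bash
cat >> h.py <<'E'
def blue(p):
    h=cv2.cvtColor(p,cv2.COLOR_BGR2HSV); m=cv2.inRange(h,(108,150,15),(130,255,255)); return cv2.morphologyEx(m,cv2.MORPH_CLOSE,np.ones((5,5)))
E
python3 - <<'E'
from h import *
for k in (0,1):
    f=np.load(f"w{k}.npz"); p,d,K,T=f["p"],f["d"],f["K"],f["T"]; C=cloud(d,K,T); o=p.copy()
    for c in cv2.findContours(blue(p),cv2.RETR_EXTERNAL,cv2.CHAIN_APPROX_NONE)[0]:
        if cv2.contourArea(c)<800: continue
        x,y,w,h=cv2.boundingRect(c); 
        if max(w,h)>140 or y>350: continue
        b=lpose(c,K,T); print(k,(x,y,w,h),b,np.degrees(b[1]) if b else "")
        m=np.zeros(p.shape[:2],np.uint8); cv2.drawContours(m,[c],-1,1,-1); q=C[m>0]; hi=q[(q[:,2]>.06)&(q[:,2]<.072)]
        print("  tab top rect",cv2.minAreaRect((hi[:,:2]*1000).astype(np.float32)),hi.mean(0),len(hi))
        cv2.drawContours(o,[c],-1,(0,255,0),1); 
        if b:
            for pt in proj(np.array([[*b[0],.065],[*b[0],.008]]),K,T): cv2.circle(o,tuple(np.int32(pt.round())),2,(0,0,255),-1)
            cv2.imwrite(f"pics/c{k}.png",cv2.resize(o[y-20:y+h+20,x-20:x+w+20],None,fx=4,fy=4,interpolation=0))
E
```

```text
0 (270, 180, 76, 111) (array([ 0.5401, -0.3682]), np.float64(1.8320938036393837), array([0.0038, 0.0025, 0.0026, 0.0003, 0.0019, 0.0027])) 104.97124262060646
  tab top rect ((540.0411987304688, -368.2184753417969), (12.09363079071045, 39.31842803955078), 14.682268142700195) [ 0.5401 -0.3673  0.0654] 621
ncorner 7 [[250, 243], [251, 263], [264, 267], [268, 298], [273, 269], [305, 272], [307, 249]]
1 (250, 242, 59, 57) None 
  tab top rect ((0.0, 0.0), (0.0, 0.0), 0.0) [nan nan nan] 0<stdin>:10: RuntimeWarning: Mean of empty slice.
  ret = um.true_divide(
```

```bash
python3 - <<'E'
from h import *
f=np.load("w1.npz"); p,d,K,T=f["p"],f["d"],f["K"],f["T"]; C=cloud(d,K,T)
cv2.imwrite("pics/c1.png",cv2.resize(p[225:335,230:325],None,fx=5,fy=5,interpolation=0))
h=cv2.cvtColor(p,cv2.COLOR_BGR2HSV)
print(h[290:312:5,248:272:3].tolist())
sub=np.zeros(p.shape[:2],bool); sub[230:330,235:320]=1
hi=C[sub&(C[...,2]>.06)&(C[...,2]<.072)]; print(len(hi),cv2.minAreaRect((hi[:,:2]*1000).astype(np.float32)))
E
```

```text
[[[116, 139, 181], [115, 147, 201], [115, 146, 199], [121, 93, 121], [129, 68, 97], [116, 140, 182], [114, 158, 206], [114, 165, 205]], [[115, 142, 188], [115, 147, 201], [115, 145, 195], [123, 83, 111], [121, 97, 129], [115, 145, 202], [115, 149, 204], [115, 151, 198]], [[115, 143, 194], [115, 146, 202], [116, 140, 188], [126, 77, 106], [116, 138, 188], [129, 61, 100], [118, 116, 158], [116, 133, 191]], [[115, 143, 198], [115, 146, 202], [116, 135, 181], [134, 55, 93], [116, 136, 188], [2, 45, 85], [117, 125, 175], [121, 86, 177]], [[116, 133, 180], [115, 141, 194], [118, 115, 155], [137, 49, 93], [116, 136, 191], [12, 69, 85], [116, 136, 191], [127, 61, 162]]]
366 ((516.0475463867188, -6.202098846435547), (12.344986915588379, 39.58154296875), 36.79554748535156)
```

View pics/c1.png

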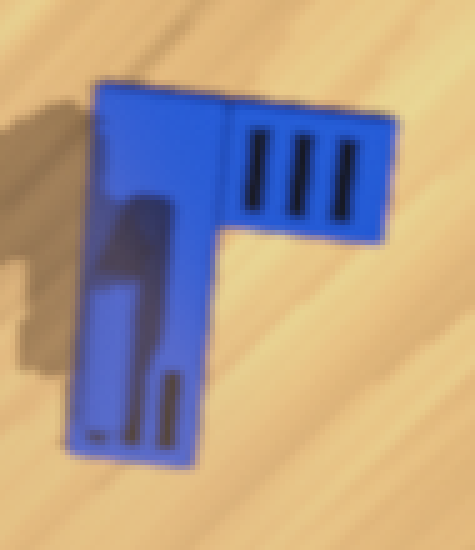

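View pics/c0.png

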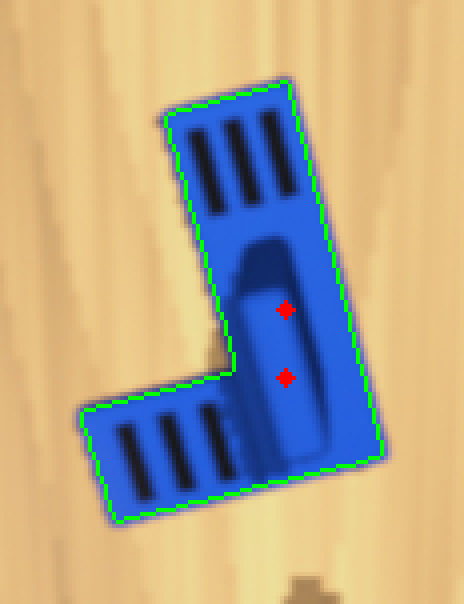

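```bash
cat > plan.py <<'E'
from h import *
cad=np.array([.4984,.2295]); ca=np.arctan2(.175,-.0088)
def place(x,y): c,s=np.cos(ca),np.sin(ca); return cad+np.array([[c,-s],[s,c]])@np.array([x,y])
A=(np.array([.5160,-.0062]),np.radians(-53.2)); B=(np.array([.5401,-.3682]),np.radians(104.8))
PA=(place(.027,.022),ca-np.pi); PB=(place(-.027,-.022),ca)
E
python3 - <<'E'
from plan import *
f=np.load("w1.npz"); p,d,K,T=f["p"],f["d"],f["K"],f["T"]
m=((p[...,0].astype(int)-p[...,2])>15).astype(np.uint8); m[:230]=0;m[335:]=0;m[:,:235]=0;m[:,320:]=0
m=cv2.morphologyEx(m,cv2.MORPH_CLOSE,np.ones((7,7)))
c=max(cv2.findContours(m,0,cv2.CHAIN_APPROX_NONE)[0],key=cv2.contourArea); b=lpose(c,K,T); print(b,b and np.degrees(b[1]))
print("places",PA,PB)
for n,s,t in (("A",A,PA),("B",B,PB)):
    for sg in (1,-1):
        r=[]
        for (xy,yw) in (s,t):
            for z in (.16,.03):
                q=manip.inverse_kinematics((*xy,z),down(yw+sg*np.pi/2)); r.append(None if q is None else np.round(q,2))
        print(n,sg,*r,sep="\n ")
E
```

```text
(array([ 0.5154, -0.0072]), np.float64(-0.8989411401240524), array([0.0023, 0.0021, 0.0022, 0.0017, 0.0011, 0.0021])) -51.50553335978655
places (array([0.4751, 0.2554]), np.float64(-1.5205529333606518)) (array([0.5217, 0.2036]), np.float64(1.6210397202291413))
A
 1
 [ 0.41  0.37 -0.63  1.97  0.28  0.89  0.28]
 [ 0.3   0.56 -0.52  2.05  0.46  0.64  0.12]
 [-0.08  0.41 -0.65  1.92  0.31  0.91 -0.84]
 [-0.19  0.6  -0.53  2.    0.48  0.67 -0.98]
A
 -1
 [-1.01  0.66  1.28  2.05 -0.76  1.02 -1.84]
 [ 0.68  0.78 -1.05  2.03  0.9   0.89  2.91]
 [ 0.24  0.6  -1.13  1.9   0.62  1.06  2.04]
 [ 0.13  0.77 -0.98  1.98  0.85  0.88  1.87]
B
 1
 [-0.24  0.91  1.27  1.73 -0.93  1.24 -1.61]
 [-0.15  0.99  1.05  1.79 -1.02  1.02 -1.56]
 [ 0.33  0.62 -1.11  1.85  0.64  1.08  2.16]
 [ 0.23  0.79 -0.98  1.93  0.85  0.9   2.01]
B
 -1
 [ 0.84  0.56 -0.47  1.65  0.29  1.01  0.53]
 [ 0.78  0.71 -0.4   1.72  0.36  0.79  0.47]
 [ 0.01  0.44 -0.62  1.87  0.32  0.93 -0.71]
 [-0.09  0.62 -0.52  1.95  0.46  0.69 -0.83]
```

```bash
cat >> plan.py <<'E'
A=(np.array([.5157,-.0067]),np.radians(-52.4))
def pick(s,sg,zg=.030):
    q=down(s[1]+sg*np.pi/2)
    manip.command_gripper(.55,40)
    manip.move_ptp((*s[0],.16),q); manip.move_linear((*s[0],.08),vel=.2)
    hit=manip.move_linear((*s[0],zg),vel=.1,until_force=8); print("hit",hit)
    manip.command_gripper(0,40); st=manip.state(); print("w",st["gripper_width"]*85,st["eef_pos"])
    manip.move_linear((*s[0],.16),vel=.2)
    st=manip.state(); print("lifted w",st["gripper_width"]*85,st["force"],st["time_s"])
E
python3 - <<'E'
from plan import *
pick(A,1)
p,d,K,T=snap("wrist"); cv2.imwrite("pics/gA.png",p)
p,d,K,T=snap("side"); cv2.imwrite("pics/gAs.png",p)
E
```

```text
hit False
w 11.375210648045561 [ 0.5164 -0.0066  0.0306]
lifted w 11.392569637998628 [ 0.1792  0.0839 -0.6149] 7.4917
```

View pics/gA.png

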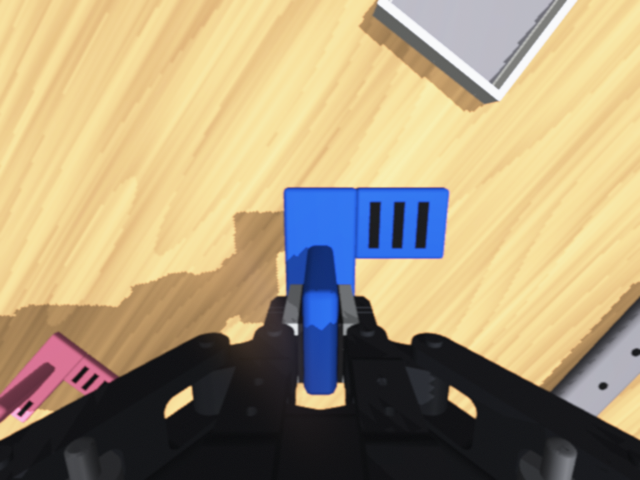

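View pics/gAs.png

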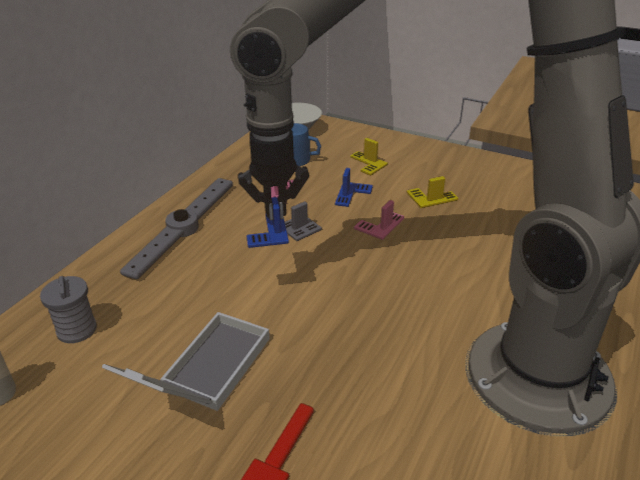

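Cover A is held and square in the jaws: the plate edges at columns 285 and 355 straddle column 320, and the jaws read 11.4 mm against the 12 mm tab. I'll check its offset along the tab, then place it.

```bash
cat >> plan.py <<'E'
def inhand(sg,p,yaw,edge):
    # held plate's edge rows -> along-tab offset of origin from TCP
    K,T=campose("wrist"); st=manip.state(); z=st["eef_pos"][2]-.030+.008
    W=onplane(edge,z,K,T)[:,:2]-st["eef_pos"][:2]; c,s=np.cos(yaw),np.sin(yaw)
    return W@np.array([[c,-s],[s,c]])*1000
def put(t,sg,off,zg=.030):
    xy=t[0]-np.array([np.cos(t[1]),np.sin(t[1])])*off; q=down(t[1]+sg*np.pi/2)
    st=manip.state(); manip.move_linear((*xy,.16),q,vel=.2); manip.sleep(.1)
    manip.move_linear((*xy,.06),vel=.15)
    hit=manip.move_linear((*xy,zg+.003),vel=.04,until_force=5); st=manip.state(); print("hit",hit,st["eef_pos"],st["force"],st["time_s"])
E
python3 - <<'E'
from plan import *
print(inhand(1,None,A[1],np.array([[285,188],[447,188],[447,258],[356,258]])))
E
```

```text
[[-45.8084 -16.2897]
 [-45.8437  56.7994]
 [-12.7143  59.8276]
 [-12.6729  16.6259]]
```

```bash
python3 - <<'E'
from plan import *
put(PA,1,0)
p,d,K,T=snap("wrist"); cv2.imwrite("pics/pA.png",p); p,d,K,T=snap("top"); cv2.imwrite("pics/pAt.png",cv2.resize(p[180:300,60:240],None,fx=4,fy=4))
E
```

```text
hit True [0.4748 0.2551 0.0355] [-0.1193  0.6348  4.209 ] 10.575
```

View pics/pA.png

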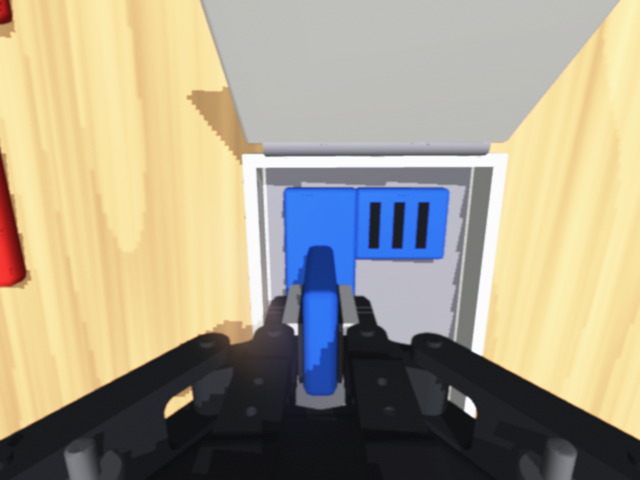

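Cover A is on the floor: contact came 5 mm above the grasp height, and there is a gap to every wall. Releasing it and fetching the other.

```bash
python3 - <<'E'
from plan import *
manip.command_gripper(.45,40)
manip.move_linear((*PA[0],.16),vel=.2)
p,d,K,T=snap("wrist"); cv2.imwrite("pics/rA.png",p); np.savez("rA.npz",p=p,d=d,K=K,T=T)
pick(B,-1)
p,d,K,T=snap("wrist"); cv2.imwrite("pics/gB.png",p)
E
```

```text
hit False
w 11.08779544294805 [ 0.5404 -0.3685  0.0306]
lifted w 11.384852540795666 [ 0.2657 -0.6004 -1.9873] 16.7667
```

View pics/rA.png

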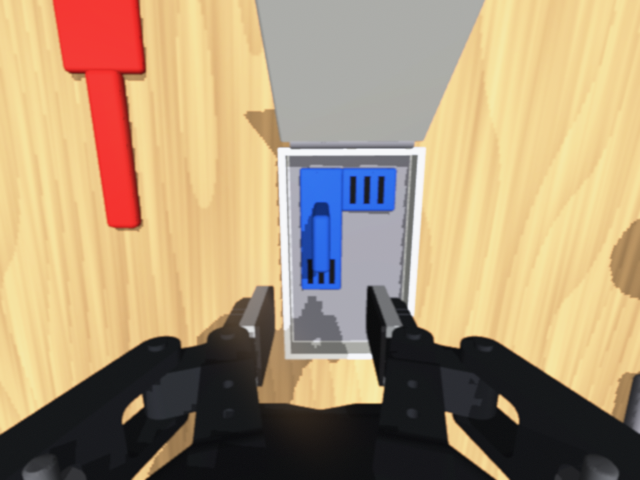

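View pics/gB.png

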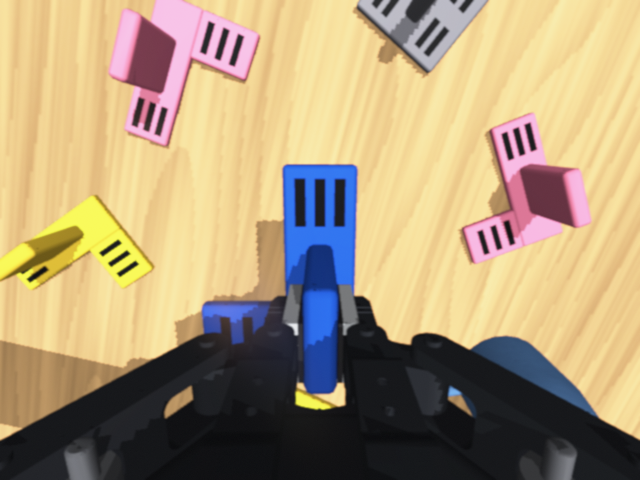

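```bash
python3 - <<'E'
from plan import *
print("hand",inhand(-1,None,B[1],np.array([[284,165],[357,165]])), manip.state()["force"],manip.state()["gripper_width"]*85)
f=np.load("rA.npz"); p,K,T=f["p"],f["K"],f["T"]
m=((p[...,0].astype(int)-p[...,2])>45).astype(np.uint8); m[:160]=0;m[300:]=0;m[:,:290]=0;m[:,405:]=0
m=cv2.morphologyEx(m,cv2.MORPH_CLOSE,np.ones((7,7)))
c=max(cv2.findContours(m,0,cv2.CHAIN_APPROX_NONE)[0],key=cv2.contourArea); b=lpose(c,K,T,z=.013); print(b,b and np.degrees(b[1]),"want",PA,np.degrees(PA[1]))
E
```

```text
hand [[ 55.8887  16.158 ]
 [ 55.901  -16.2651]] [ 0.1131 -0.2769 -0.6985] 11.33892353716746
(array([0.4748, 0.2548]), np.float64(-1.5137360209515023), array([0.0012, 0.0016, 0.0015, 0.0005, 0.001 , 0.0012])) -86.73068529744783 want (array([0.4751, 0.2554]), np.float64(-1.5205529333606518)) -87.12126560780246
```

Cover A lies within 1 mm and 0.5° of its target, and B's in-hand offset is about 0. Placing B.

```bash
python3 - <<'E'
from plan import *
put(PB,-1,0)
p,d,K,T=snap("wrist"); cv2.imwrite("pics/pB.png",p)
E
```

```text
hit True [0.5213 0.2034 0.0354] [-0.9099 -0.3488  2.8681] 21.3333
```

View pics/pB.png

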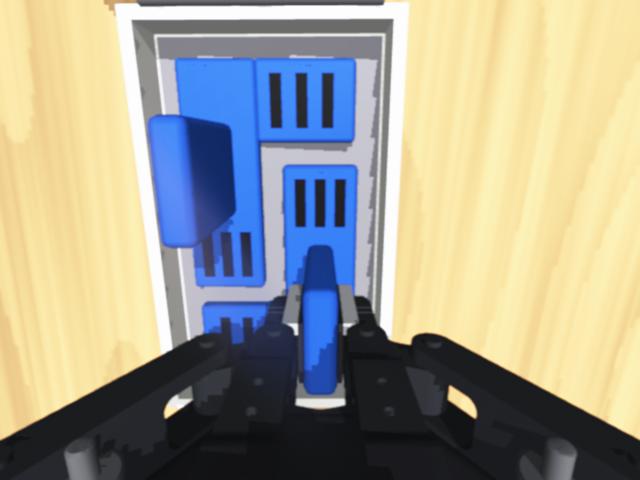

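B touched down at floor height, and gaps are visible all round. Release, back off and verify.

```bash
python3 - <<'E'
from plan import *
manip.command_gripper(.45,40)
manip.move_linear((*PB[0],.16),vel=.15)
manip.move_linear((.50,.14,.25),vel=.2); manip.sleep(.3)
p,d,K,T=snap("wrist"); cv2.imwrite("pics/end.png",p); C=cloud(d,K,T)
ps,*_=snap("side"); cv2.imwrite("pics/ends.png",ps)
m=((p[...,0].astype(int)-p[...,2])>45)
x=(C[...,:2]-cad)@np.array([[np.cos(ca),-np.sin(ca)],[np.sin(ca),np.cos(ca)]])*1000
for n,s in (("P2",1),("P1",-1)):
    xx=x*s
    for nm,(a,b,e,f) in dict(foot=(42,70,-34,0),end=(-26,0,8,36),corner=(50,70,8,36)).items():
        k=(xx[...,0]>a)&(xx[...,0]<b)&(xx[...,1]>e)&(xx[...,1]<f)&m&(C[...,2]<.03); print(n,nm,k.sum(),np.median(C[...,2][k])*1000,"mm (want 13)")
    k=m&(C[...,2]>.065)&(C[...,2]<.08)&(xx[...,0]>0)&(xx[...,0]<70)&(np.abs(x[...,1])<60); print(" tab top",x[k].mean(0) if k.any() else None, np.median(C[...,2][k]) if k.any() else None)
K2,T2=campose("top"); pt,_=manip.snapshot("top"); cv2.imwrite("pics/endt.png",pt)
p0=cv2.imread("pics/top0.png"); df=cv2.absdiff(pt,p0).max(2); print("square diff px",(df[190:245,325:380]>40).sum())
print(manip.state()["time_s"])
E
```

```text
P2 foot 971 14.009648339093683 mm (want 13)
P2 end 614 13.998239171145539 mm (want 13)
P2 corner 563 13.984423665666101 mm (want 13)
 tab top [26.325  21.6592] 0.07049228276565006
P1 foot 779 14.029239349257427 mm (want 13)
P1 end 636 14.052923255580968 mm (want 13)
P1 corner 533 13.888883543976437 mm (want 13)
 tab top [-26.6792 -21.6938] 0.07054984414775231
square diff px 0
23.9
```

View pics/end.png

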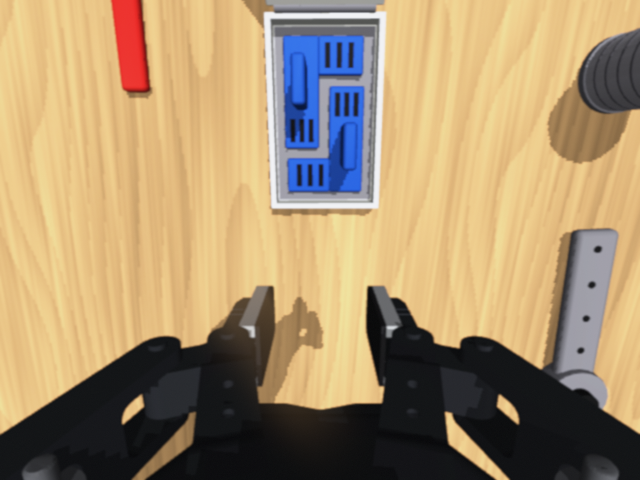

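View pics/endt.png

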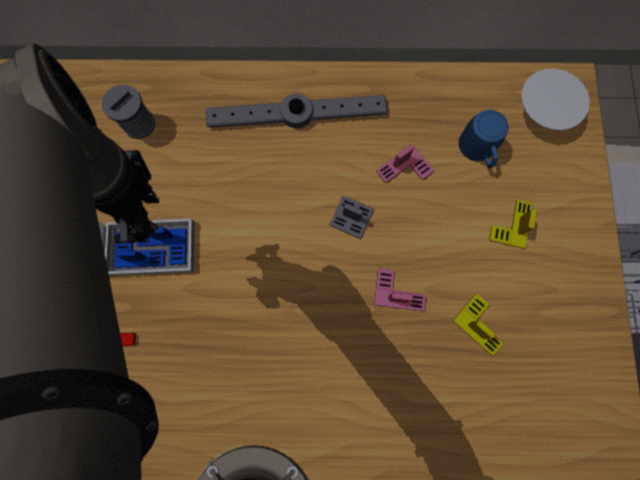

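The wrist view shows both covers nested head to tail in the caddy (283–363, 36–192). The top view shows the grey cover (352,217) and the pink and yellow covers where they were. The gripper is clear of everything.

```bash
python3 -c "
from cell import manip
print(manip.job_done())"
```

```text
the job is handed in; nothing more can be done
None
```

Both blue L-shaped covers are in the caddy, lying flat on its floor and fitted together head to tail. I picked each one up by its tab, let go of both, and handed the job in at about 24 s of the 64 s allowed.

- **Position:** the tab centres are at (+26, +22) and (−27, −22) mm in the caddy frame, within 1 mm of the target places.
- **Height:** the plate tops measured about 14 mm at all six points I checked (13 mm expected) and the tab tops 70.5 mm. Neither cover is on the other or on the rim.
- **Other objects:** the square grey cover shows no change between the first and last top pictures, and the pink and yellow covers look unmoved. The gripper is open and clear of everything.
- **Disagreement:** two estimates of the first cover's angle differed by 1.7°. I used the average, and the cover sat square once gripped. No check failed.

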